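Top the dome cake and lift the dessert caddy level

TASK

Set the round biscuit flat, balanced on the middle of the dome cake's top and let go of it, while the caddy stands on the worktop. Then take the wooden caddy by its upright centre handle, lift it straight up about 10 cm clear of the worktop and hold it there steady and level, cake, jar and balanced biscuit all still in place: the job finishes while you are holding it in the air, so do not put it down or let go. Leave the square biscuit, the bottle and the food box where they are, and never tip the caddy.

Things in the scene. Friction and masses are not known exactly. Their poses are not given: they have to be found in the camera images.
- caddy: Loose pale-wood caddy, about 300 g: tray 124 (x) by 290 (y) mm, floor 10 mm thick, rims 8 mm thick and 24 mm high. Across its middle an upright handle board 16 mm thick along y; in x 108 mm wide up to 50 mm high, 64 mm wide from there to its top at 150 mm; flat faces look to +y and -y. Origin: centre of the underside, z up.
- handle_top (a point): Centre of the top edge of the caddy's handle board, 150 mm above the caddy's underside; axes as the caddy's. The board is pinched across its 16 mm thickness (along the caddy's y); cake and jar weigh about the same, so the load hangs nearly balanced beneath it.
- cake: Firm round chocolate-shelled dome cake, about 220 g, standing loose in one half of the caddy (either half), about 85 mm from the handle board's middle. Base 90 mm across, upright side wall 20 mm high, then a spherical dome of radius 48 mm up to 52 mm. Origin: centre of the underside.
- cake_top (a point): Topmost point of the dome, 52 mm above the cake's underside (62 mm above the caddy's underside). The surface drops about 6 mm at 23 mm from it.
- jar: Lidded amber jar of sauce, 62 mm across, 76 mm high, 220 g give or take a quarter, standing loose in the other half of the caddy. Origin: centre of the underside.
- biscuit: Round flat shortbread biscuit, 46 mm diameter, 16 mm thick, about 25 g, lying flat on the dark board. Origin: centre of the underside; z up through the thickness. Rigid; it just rests on the dome, rocking a little, and settles if set within about 10 mm of the top.
- square_biscuit: Bystander: square shortbread biscuit 44 by 44 by 16 mm on the same board, about 100 mm from the round one. Origin: centre of the underside.
- board: Dark wooden serving board fixed to the worktop, 110 (x) by 200 (y) by 12 mm thick; both biscuits lie on it in a row along its y. Origin: centre of the underside.
- bottle: Bystander: green glass bottle, 56 mm across, 170 mm high, standing on the worktop to the robot's left. Origin: centre of the underside.
- food_box: Bystander: clear food box with a white lid, 86 (x) by 126 (y) by 62 mm high, on the worktop just beyond the serving board. Origin: centre of the underside.

How it is judged:
By the outcome, as a careful person would: the job done as asked, in the order asked, and still so for the second after the job is handed in, while the arm keeps its last pose, push and grip.
It also fails if it takes over 61 s, if anything falls off the work surface, if the arm or the gripper's body presses on something with over 40 N, if the wrist force passes 120 N, or if a joint passes its speed limit or range.

ROBOT

A 6-joint arm with a two-finger parallel gripper is mounted at the origin on the work surface. World frame = base frame: x ahead of the robot, y to its left, z up, the work surface at z = 0. Lengths are in mm, angles in rad, forces in N, time in s.
With the tool pointing down it reaches from about 350 to 875 mm from the base axis. Payload 4.2 kg.
Tool frame: the origin (TCP) lies between the finger pads; the fingertips stand 17 mm ahead of it and the grasp point (between the pads) lies 2 mm behind it; z points along the fingers, y is the line along which they close (so a half turn about z gives the same grasp; the last joint's range is limited). The gripper opens to 85 mm and grips with 20 to 120 N. Pads are 22 mm wide; open, the fingers measure 114 mm over their backs; the gripper's body (76 mm by 85 mm) begins 54 mm behind the grasp point. The pads swing forward as they close: fully open they stand 13 mm farther back than shut.
Start: joints at [-1.081, 0.385, 0.008, 0, -1.194, -0.259], TCP at [142.99, -608.402, 248.312] pointing down, gripper open.
Joint ranges: [-3.14, 3.14], [-1.21, 2.06], [-1.07, 1.41], [-3.16, 2.05], [-2.99, -0.16], [-3.1, 3.1]. Speed limits (rad/s): [2.79, 2.79, 3.14, 3.14, 3.14, 3.14].

INTERFACE

Orientations are given as a unit quaternion [x, y, z, w].
In Python, from bench import arm gives the robot as it stands.
- The arm moves only by the tool nudge_tcp, called after ">>>" by a JSON object that holds its "api" and its "payload", one argument or row to a line. Schema: {"type":"object","properties":{"ticks":{"type":"object","properties":{"moves":{"type":"array","items":{"type":"array","items":{"type":"number"},"minItems":6,"maxItems":6},"minItems":1,"maxItems":10}},"additionalProperties":false,"required":["moves"]},"finger_gap":{"type":"number"},"only":{"type":"string"},"quiet":{"type":"boolean"},"lines":{"type":"string"}},"required":["ticks"],"additionalProperties":false}. ticks is an object whose key "moves" holds a list of rows, 1 to 10 of them, each of 6 numbers: dx, dy, dz in shares of 500 mm (1.0 is 500 mm), then a rotation vector rx, ry, rz in a scale on which 1.0 is pi rad; each row is the pose to reach, as a shift and turn from the pose commanded when the call began, along the tool's axes at that moment; what a row does not reach only later rows make up. A row lasts 1/10 s, in which the tool goes at most 50 mm and 0.15 rad, less where a joint would pass 70% of its speed; a pose out of reach is approached as far as the arm can. finger_gap is the finger opening in mm, set as the call begins (left out keeps the last). The fingers move at their own pace and stop on an object; the grip force is fixed at half the most. Time passes only in rows, so rows that do not move let the fingers close. The tool returns the time, the measured TCP pose, the force, the opening and the grip force at its end. only (a regular expression) keeps the lines of the reply that match it, lines (a string "A,B") keeps lines A to B, and quiet returns only ok. Shift and turn numbers lie between -1 and 1, and a call with a number outside is refused. Input that does not fit is refused with a message, and nothing moves.
- arm.read_state(): the state, without advancing time (a new reading comes with each control period).
- arm.get_image(name): name is "side" or "top" or "wrist"; returns the picture (480x640x3 uint8, blue, green, red); there is no depth.
- arm.get_calibration(name): a dict with "K" (3x3 intrinsics, pixels), "rvec" (rotation vector, rad) and "tvec" (3), from world to camera coordinates, as OpenCV has them. Camera axes: x right, y down, z forward; pixel columns grow to the right and rows downward; lengths in mm; the calibration is good to about 2 mm. A picture is of the moment at which its call begins: read the wrist's pose just before it. get_calibration takes no time and is no camera call; for the wrist camera it gives the pose at the moment of the call.
- arm.job_done(): hands the job in; it is judged then, once.
The state is a dict: "clock": time; "joints": joint angles; "joint_vel": joint speeds; "joint_efforts": joint torques, N m; "position": TCP position; "ee_rot": TCP orientation; "contact_force": force on the tool from outside, world axes, zero at the start; "wrist_torque": the same for the moment, N m; "gripper_width": finger opening in mm; "grasp_force": force on a finger pad.
Only numpy, scipy, OpenCV 4.12 (cv2) and the standard library are available. Lean on these libraries where they do the work, as an engineer would, in place of code of your own. Each camera call takes 0.05 s, during which the arm holds its last target. There are 200 camera calls.

## Working session

There is one attempt and no reset: what is moved stays moved. The work goes in short steps, Python scripts to look and compute and a tool call to move; the robot and the scene stay as the last step left them, time stands still between calls to the robot, and variables do not carry over. Pictures are saved under pics/ and viewed, at most 13 in all, crops included, and the job is handed in when it is done.

```bash
ls; mkdir -p pics
```

Run:
```python
from bench import arm
import cv2,numpy as np
s=arm.read_state();print(s)
for n in("side","top"):
    cv2.imwrite(f"pics/{n}0.png",arm.get_image(n))
for n in("side","top","wrist"):
    c=arm.get_calibration(n);R=cv2.Rodrigues(np.array(c["rvec"],float))[0];print(n,c["K"],-R.T@np.array(c["tvec"],float).ravel(),R[2])
```

```text
bench.py
pics
{'clock': 0.0, 'joints': array([-1.08141710e+00,  3.85551544e-01,  6.63621611e-03, -4.96602785e-04,
       -1.19398831e+00, -2.58630636e-01]), 'joint_vel': array([-0.00126577, -0.00158973,  0.00092919, -0.00079995,  0.00097895,
        0.00056889]), 'joint_efforts': array([-5.95526526e-04, -3.92289197e+01,  1.88396466e+01,  4.18595821e+00,
       -4.54831752e-03,  4.45875401e-06]), 'position': array([ 142.85777402, -607.89941812,  247.22898369]), 'ee_rot': array([-1.15027437e-01,  9.93361729e-01,  1.06513377e-03, -1.70117642e-04]), 'contact_force': array([-0.26631878,  1.17816774,  0.13863736]), 'wrist_torque': array([0.0415871 , 0.022701  , 0.00377645]), 'grasp_force': 0.0, 'gripper_width': 85.4800408338677}
side [[549.21375858   0.         322.76317076]
 [  0.         549.21375858 239.47147329]
 [  0.           0.           1.        ]] [ 515.13064886 -788.35718718 1073.77595398] [ 0.03803736  0.6554464  -0.75428322]
top [[457.54812504   0.         323.50579909]
 [  0.         457.54812504 240.70041937]
 [  0.           0.           1.        ]] [ 419.34429648   47.72947369 1280.77072362] [ 0.14038744 -0.00179465 -0.99009502]
wrist [[398.15483256   0.         314.05205428]
 [  0.         398.15483256 237.26632933]
 [  0.           0.           1.        ]] [  69.51256617 -625.18910673  372.4310613 ] [ 0.28764941  0.07021635 -0.95515835]
```

View pics/side0.png

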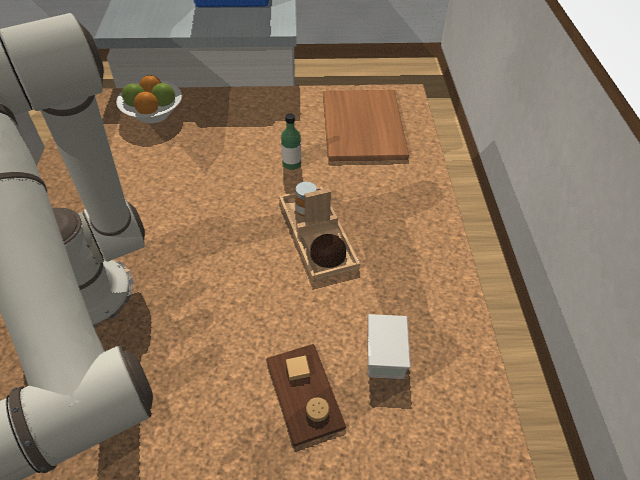

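View pics/top0.png

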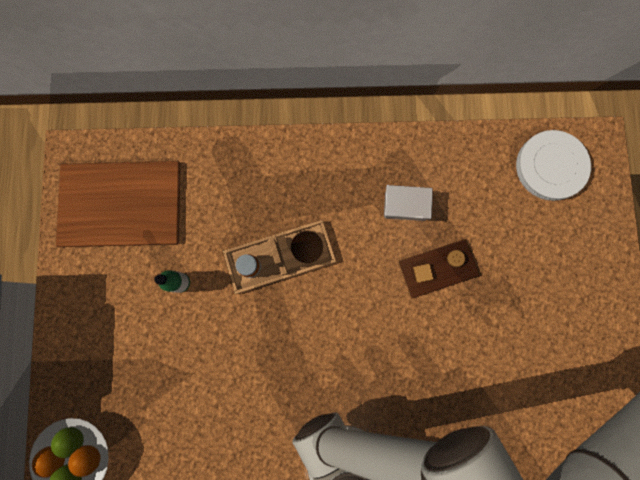

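The side view shows the round biscuit at about (317,408), the square one at (298,368), the cake at (328,250), the handle top edge at about (305–330,193) and the jar lid at (306,188). In the top view the round biscuit is at (456,258), the cake at (307,247), the handle at (280,254), the jar at (247,265) and the square biscuit at (423,273). I'll triangulate these roughly and view enlarged crops.

Create h.py:
```python
from bench import arm
import cv2,numpy as np
from scipy.spatial.transform import Rotation as Rn
def cam(n):
    c=arm.get_calibration(n);return np.array(c["K"],float),cv2.Rodrigues(np.array(c["rvec"],float))[0],np.array(c["tvec"],float).ravel()
def proj(c,p):
    K,R,t=c;q=K@(R@np.asarray(p,float)+t);return q[:2]/q[2]
def ray(c,uv):
    K,R,t=c;d=R.T@np.linalg.solve(K,[uv[0],uv[1],1]);return -R.T@t,d/np.linalg.norm(d)
def tri(*cu):
    A=np.zeros((3,3));b=np.zeros(3);L=[ray(c,u) for c,u in cu]
    for o,d in L:
        P=np.eye(3)-np.outer(d,d);A+=P;b+=P@o
    x=np.linalg.solve(A,b);return x,[round(float(np.linalg.norm((np.eye(3)-np.outer(d,d))@(x-o))),1) for o,d in L]
def onz(c,uv,z):
    o,d=ray(c,uv);return o+d*(z-o[2])/d[2]
def tool(dw):  # world shift -> tool axes
    s=arm.read_state();return Rn.from_quat(s["ee_rot"]).inv().apply(dw)
```

Run:
```python
from h import *
s,t=cam("side"),cam("top")
for n,a,b in(("bisc",(317,408),(456,258.5)),("sq",(298,367),(423,272)),("handle",(318,194),(280,254.5)),("jar",(306,188),(247,265)),("cake",(328,246),(307,247))):
    x,e=tri((s,a),(t,b));print(n,x.round(1),e)
a=cv2.imread("pics/side0.png");b=cv2.imread("pics/top0.png")
A=cv2.resize(a[170:290,265:375],None,fx=4,fy=4,interpolation=2)
B=cv2.resize(b[210:300,215:345],None,fx=4,fy=4,interpolation=2)
C=cv2.resize(b[235:300,395:485],None,fx=4,fy=4,interpolation=2)
D=np.zeros((600,800,3),np.uint8)
D[:480,:270]=A[:480,60:330];D[:360,280:800]=B;D[360:600,280:640]=C[:240]
cv2.imwrite("pics/crop.png",D)
K,R,tt=cam("wrist");st=arm.read_state();Rt=Rn.from_quat(st["ee_rot"]).as_matrix()
print("cam in tool",Rt.T@(-R.T@tt-st["position"]),Rt.T@R.T)
```

```text
bisc [ 538.1 -319.9   19.3] [0.8, 0.8]
sq [ 502.2 -226.9   18.1] [1.8, 1.8]
handle [551.9 154.7 153.8] [4.5, 4.5]
jar [529.4 247.3  87. ] [0.3, 0.3]
cake [579.5  91.2  36.5] [0.0, 0.0]
cam in tool [  75.35904906    0.22711688 -125.07632527] [[ 2.09247000e-03 -9.55122797e-01 -2.96202741e-01]
 [ 9.99997799e-01  1.95312990e-03  7.66321429e-04]
 [-1.53408639e-04 -2.96203692e-01  9.55124782e-01]]
```

View pics/crop.png

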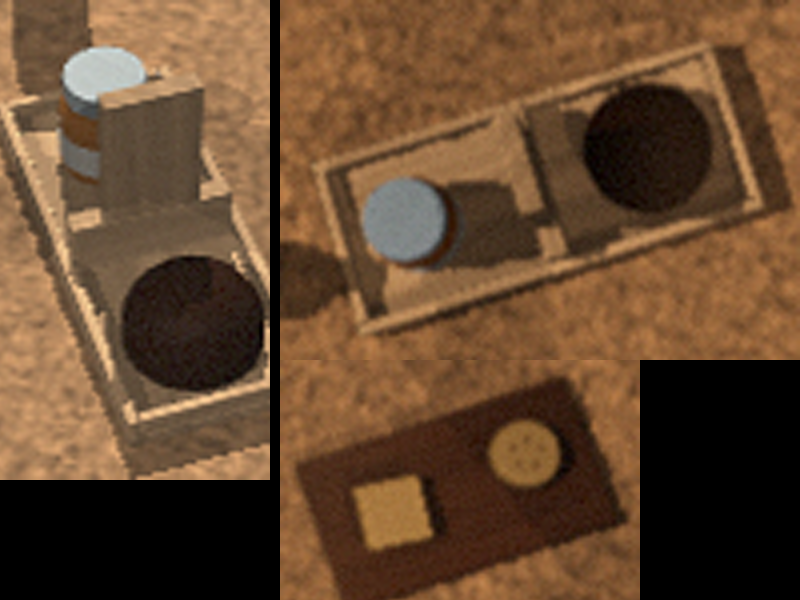

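The crop shows the cake in the near (-y) half and the jar in the far half. The tray rim's outer corners in the top view are about (224,252), (323,221), (336,261) and (237,293). The board is turned the same way.

Run:
```python
from h import *
t=cam("top")
P=np.array([onz(t,((x-280)/4+215,y/4+210),24)[:2] for x,y in((315,167),(712,43),(763,205),(367,333))])
print(P.round(1),P.mean(0).round(1));
a,b,c,d=P
for v in(a-b,d-c): print(np.linalg.norm(v),np.degrees(np.arctan2(-v[0],v[1])))
for v in(b-c,a-d): print(np.linalg.norm(v),np.degrees(np.arctan2(v[1],v[0])))
for n,X,Y,z in(("cake",648,148,42),("jar",404,221,86)):print(n,onz(t,((X-280)/4+215,Y/4+210),z))
B=np.array([onz(t,((x-280)/4+395,(y-360)/4+235),28) for x,y in((526,453),(394,512))]);print("bisc,sq",B)
s=arm.read_state();print(s["position"],tool(np.array([538,-320,185])-s["position"]))
```

```text
[[573.9 322.1]
 [653.8  45.4]
 [539.5  13.2]
 [458.9 286. ]] [556.5 166.7]
287.972610299679 16.10790533426019
284.49780160581423 16.458372840530448
118.79366292630367 15.732143892062915
120.56157785358508 17.39166431561823
cake [578.81195157  90.96909586  42.        ]
jar [529.16933777 250.11006503  86.        ]
bisc,sq [[ 538.69247394 -318.74698467   28.        ]
 [ 500.55482529 -225.80502994   28.        ]]
[ 142.85791999 -607.95241509  247.34516867] [-450.51495979  189.87266343   62.65316831]
```

The manual's scale: shifts go in shares of 500 mm and turns go in shares of pi rad. Converting my numbers, -450 mm / 500 = -0.9, -405 mm / 500 = -0.81, -0.05 rad / 3.1416 = -0.0159.

>>> {"api": "nudge_tcp", "payload": {
  "ticks": {"moves":[[-0.09,0.038,0,0,0,0],[-0.18,0.076,0,0,0,-0.0159],[-0.27,0.114,0,0,0,-0.0159],[-0.36,0.152,0,0,0,-0.0159],[-0.45,0.19,0.02,0,0,-0.0159],[-0.54,0.228,0.04,0,0,-0.0159],[-0.63,0.266,0.06,0,0,-0.0159],[-0.72,0.304,0.08,0,0,-0.0159],[-0.81,0.342,0.1,0,0,-0.0159],[-0.9,0.38,0.12,0,0,-0.0159]]},
  "finger_gap": 60
}}

```text
clock: 1.1
position: [538.8, -318.9, 187.6]
ee_rot: [-0.14, 0.99, 0.0, -0.0]
contact_force: [0.1, -0.0, 0.4]
gripper_width: 59.9
grasp_force: 0.0
```

>>> {"api": "nudge_tcp", "payload": {
  "ticks": {"moves":[[0,0,0,0,0,0],[0,0,0,0,0,0],[0,0,0,0,0,0]]},
  "finger_gap": 60
}}

```text
clock: 1.4
position: [537.0, -320.8, 188.2]
ee_rot: [-0.14, 0.99, 0.0, -0.0]
contact_force: [0.3, -0.4, 0.5]
gripper_width: 59.8
grasp_force: 0.0
```

Run:
```python
from h import *
s=arm.read_state();c=cam("wrist");im=arm.get_image("wrist");cv2.imwrite("pics/w1.png",im)
g=proj(c,[538.5,-319,28]);print(s["position"],Rn.from_quat(s["ee_rot"]).as_matrix().round(3),s["clock"],g)
np.save("w1.npy",np.array([0]));import pickle;pickle.dump(c,open("w1.pkl","wb"))
```

```text
[ 537.00438968 -320.78422806  188.17754923] [[-0.961 -0.277 -0.001]
 [-0.277  0.961  0.   ]
 [ 0.001  0.    -1.   ]] 1.4 [315.17567594 223.04621026]
```

View pics/w1.png

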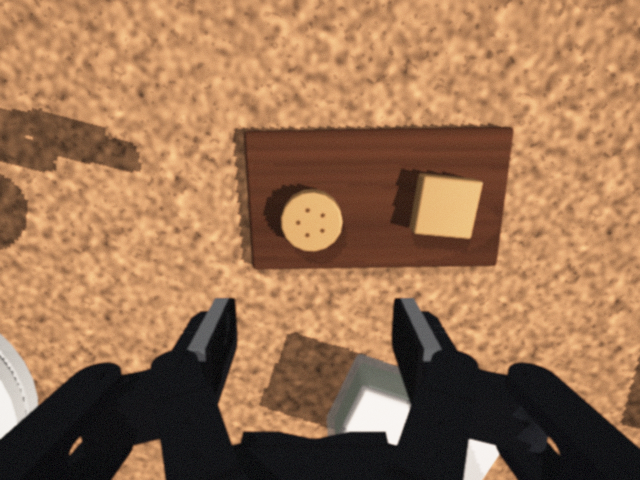

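The wrist view shows the round biscuit's top face centred at about (312,221), close to the predicted (315,223). The square biscuit is at about (447,207) and the food box at the bottom (~(400,420)). Next I'll take a second, lower view to get the height.

Scaled: 70 mm / 500 = 0.14, 35 mm / 500 = 0.07.

>>> {"api": "nudge_tcp", "payload": {
  "ticks": {"moves":[[0,0,0.07,0,0,0],[0,0,0.14,0,0,0],[0,0,0.14,0,0,0],[0,0,0.14,0,0,0]]}
}}

```text
clock: 1.85
position: [537.1, -321.6, 119.1]
ee_rot: [-0.139, 0.99, -0.0, -0.0]
contact_force: [0.4, -0.3, 0.4]
gripper_width: 60.0
grasp_force: 0.0
```

Add to h.py:
```python
def blob(im,g,r,lo):
    m=np.zeros(im.shape[:2],np.uint8);cv2.circle(m,tuple(int(v) for v in g),r,255,-1)
    m&=((im[...,2]>lo)*255).astype(np.uint8)
    n,l,st,ce=cv2.connectedComponentsWithStats(cv2.morphologyEx(m,cv2.MORPH_CLOSE,np.ones((7,7),np.uint8)))
    i=1+np.argmax(st[1:,4]);return ce[i],st[i]
```

Run:
```python
from h import *
import pickle
c1=pickle.load(open("w1.pkl","rb"));i1=cv2.imread("pics/w1.png")
s=arm.read_state();c2=cam("wrist");i2=arm.get_image("wrist");cv2.imwrite("pics/w2.png",i2)
a=blob(i1,(312,221),45,130);g=proj(c2,[538,-319,28]);b=blob(i2,g,75,130)
print(s["position"],g,a,b)
print(tri((c1,a[0]),(c2,b[0])))
for t in((c1,a[0]),(c2,b[0])):print(onz(*t,28),onz(*t,25))
```

```text
[ 537.14593479 -321.63055347  119.05690891] [317.43446933 253.7360654 ] (array([311.77510991, 220.93811295]), array([ 281,  191,   62,   61, 2957], dtype=int32)) (array([312.8019215 , 250.56623058]), array([ 273,  212,   80,   78, 4892], dtype=int32))
(array([ 540.14303311, -321.19818272,   18.25722025]), [0.0, 0.0])
[ 537.64938079 -321.87084918   28.        ] [ 538.41762667 -321.66500167   25.        ]
[ 536.88787499 -322.09721433   28.        ] [ 537.88980369 -321.81910437   25.        ]
```

Run:
```python
from h import *
import pickle
c1=pickle.load(open("w1.pkl","rb"));cs,ct=cam("side"),cam("top")
a=blob(cv2.imread("pics/side0.png"),(317,410),16,130);b=blob(cv2.imread("pics/top0.png"),(456,258),14,130)
print(a,b)
w=(c1,(311.8,220.9))
print(tri((cs,a[0]),(ct,b[0])),tri((cs,a[0]),w),tri((cs,a[0]),(ct,b[0]),w))
s=arm.read_state()
print(arm.get_calibration("wrist")["tvec"],s["position"],tool(np.array([537.6,-321.7,31])-s["position"]))
```

```text
(array([317.01329787, 407.49202128]), array([306, 397,  23,  22, 376], dtype=int32)) (array([455.75661376, 258.        ]), array([448, 251,  16,  15, 189], dtype=int32))
(array([ 538.78112847, -319.14937245,   20.15203112]), [1.4, 1.4]) (array([ 537.58444521, -321.9902639 ,   26.69860711]), [0.4, 0.4]) (array([ 539.02025577, -319.96336283,   20.52444605]), [1.7, 1.5, 1.5])
[ 458.82068564 -408.37857226  128.34213401] [ 538.1590688  -321.74355353  120.26617726] [ 0.69778474  0.40312044 89.26430109]
```

The height from the side and wrist pair is 26.7, and 28 from the apparent size, which agrees with 12+16. I'll descend with the gripper centred, since it's only 1 mm off.

Scaled: 88 mm / 500 = 0.176, 85 mm / 500 = 0.17.

>>> {"api": "nudge_tcp", "payload": {
  "ticks": {"moves":[[0,0,0.08,0,0,0],[0,0,0.15,0,0,0],[0,0,0.17,0,0,0],[0,0,0.176,0,0,0],[0,0,0.176,0,0,0]]}
}}

```text
clock: 2.4
position: [539.0, -321.2, 32.2]
ee_rot: [-0.14, 0.99, -0.001, 0.001]
contact_force: [-0.3, -0.7, 0.3]
gripper_width: 60.2
grasp_force: 0.0
```

>>> {"api": "nudge_tcp", "payload": {
  "ticks": {"moves":[[0,0,0,0,0,0],[0,0,0,0,0,0],[0,0,0,0,0,0],[0,0,0,0,0,0]]},
  "finger_gap": 30
}}

```text
clock: 2.8
position: [539.3, -321.2, 33.2]
ee_rot: [-0.14, 0.99, -0.001, 0.002]
contact_force: [-0.4, 0.2, 6.9]
gripper_width: 43.5
grasp_force: 61.1
```

Scaled: -135 mm / 500 = -0.27, -100 mm / 500 = -0.2.

>>> {"api": "nudge_tcp", "payload": {
  "ticks": {"moves":[[0,0,-0.02,0,0,0],[0,0,-0.06,0,0,0],[0,0,-0.12,0,0,0],[0,0,-0.2,0,0,0],[0,0,-0.27,0,0,0],[0,0,-0.27,0,0,0],[0,0,-0.27,0,0,0]]}
}}

```text
clock: 3.5
position: [537.8, -320.4, 167.1]
ee_rot: [-0.14, 0.99, -0.0, 0.002]
contact_force: [0.2, 0.4, -0.8]
gripper_width: 43.1
grasp_force: 60.9
```

Run:
```python
from h import *
s=arm.read_state();c=cam("wrist");im=arm.get_image("wrist");
p=s["position"];print(p,proj(c,p),proj(c,p+[0,0,-17]))
cv2.imwrite("pics/w3.png",cv2.resize(im[180:480,170:470],None,fx=2,fy=2))
```

```text
[ 537.84809468 -320.41933265  167.12692003] [312.98371702 335.37023223] [313.14385625 312.49466387]
```

View pics/w3.png

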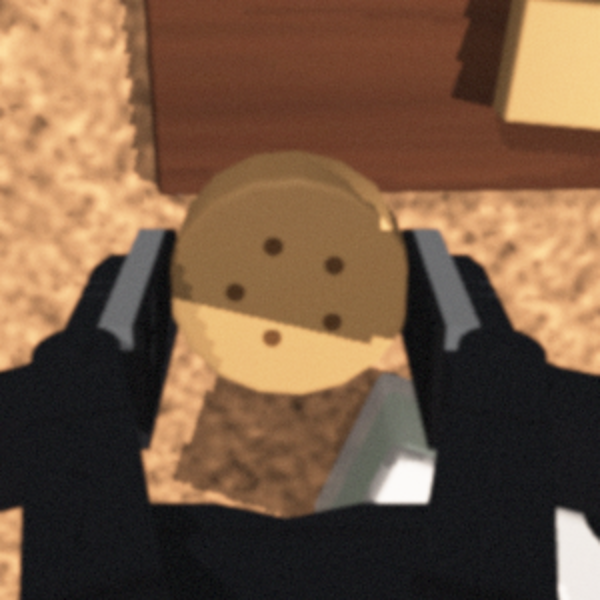

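The biscuit is held flat, its top face centred at about (315,323) in the full image. I'll move to where the wrist camera looks past it at the caddy, with two views along the caddy's y.

Scaled: 378 mm / 500 = 0.756, 320 mm / 500 = 0.64.

>>> {"api": "nudge_tcp", "payload": {
  "ticks": {"moves":[[-0.02,0.04,-0.06,0,0,0],[-0.06,0.11,-0.106,0,0,0],[-0.11,0.194,-0.106,0,0,0],[-0.16,0.28,-0.106,0,0,0],[-0.21,0.37,-0.106,0,0,0],[-0.26,0.46,-0.106,0,0,0],[-0.31,0.55,-0.106,0,0,0],[-0.36,0.64,-0.106,0,0,0],[-0.4,0.72,-0.106,0,0,0],[-0.426,0.756,-0.106,0,0,0]]}
}}

```text
clock: 4.55
position: [637.0, 105.5, 216.3]
ee_rot: [-0.142, 0.99, -0.0, -0.002]
contact_force: [0.4, -0.0, -0.2]
gripper_width: 43.3
grasp_force: 61.0
```

>>> {"api": "nudge_tcp", "payload": {
  "ticks": {"moves":[[0,0,0,0,0,0],[0,0,0,0,0,0],[0,0,0,0,0,0],[0,0,0,0,0,0]]}
}}

```text
clock: 4.95
position: [637.2, 100.2, 218.2]
ee_rot: [-0.139, 0.99, -0.0, -0.0]
contact_force: [-0.1, -0.1, -0.7]
gripper_width: 43.5
grasp_force: 61.0
```

Run:
```python
from h import *
import pickle
s=arm.read_state();c=cam("wrist");im=arm.get_image("wrist");cv2.imwrite("pics/w4.png",im);pickle.dump(c,open("w4.pkl","wb"));print(s["position"])
q=onz(c,(315,323.5),s["position"][2]-4.5);print("bisc in tool",tool(q-s["position"]))
```

```text
[637.23743125 100.20469662 218.22495277]
bisc in tool [2.22185777 0.71360279 4.50050429]
```

>>> {"api": "nudge_tcp", "payload": {
  "ticks": {"moves":[[0,0.04,0,0,0,0],[0,0.1,0,0,0,0],[0,0.15,0,0,0,0],[0,0.17,0,0,0,0],[0,0.17,0,0,0,0],[0,0.17,0,0,0,0],[0,0.17,0,0,0,0]]}
}}

```text
clock: 5.7
position: [614.2, 182.2, 218.3]
ee_rot: [-0.139, 0.99, -0.0, -0.0]
contact_force: [0.4, 0.1, -0.4]
gripper_width: 43.6
grasp_force: 61.1
```

Run:
```python
from h import *
import pickle
s=arm.read_state();c=cam("wrist");im=arm.get_image("wrist");cv2.imwrite("pics/w5.png",im);pickle.dump(c,open("w5.pkl","wb"));print(s["position"])
cv2.imwrite("pics/w45.png",np.vstack([cv2.imread("pics/w4.png")[:300],im[:300]]))
```

```text
[614.17980824 182.21812104 218.328203  ]
```

View pics/w45.png

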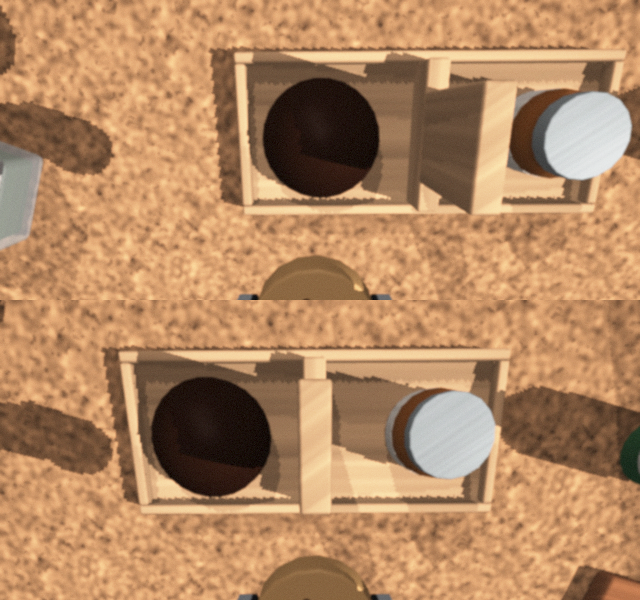

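The upper half is w4 and the lower half w5.
- **Cake:** centred at (321,137) in w4 and (211,137) in w5.
- **Handle top edge corners, w4:** (486,83), (517,83), (501,212), (471,213).
- **Handle top edge corners, w5:** (300,79), (330,79), (331,213), (300,213).

Next I'll triangulate, fitting the cake by its silhouette.

Create fit.py:
```python
from h import *
import pickle
from scipy.optimize import least_squares
c4,c5=[pickle.load(open(f"w{i}.pkl","rb")) for i in(4,5)];i4,i5=[cv2.imread(f"pics/w{i}.png") for i in(4,5)]
H=[tri((c4,a),(c5,b)) for a,b in zip([(486,83),(517,83),(501,212),(471,213)],[(300,79),(330,79),(331,213),(300,213)])]
for h in H:print(h[0].round(1),h[1])
P=np.array([h[0] for h in H]);m=P.mean(0);v=P[:2].mean(0)-P[2:].mean(0);print("handle",m.round(1),"len",np.linalg.norm(v).round(1),"yaw",np.degrees(np.arctan2(-v[1],-v[0])).round(2))
th=np.linspace(0,2*np.pi,60)
M=[(45*np.cos(t),45*np.sin(t),0) for t in th]+[(r*np.cos(t),r*np.sin(t),4+np.sqrt(48**2-r*r)) for r in(45,40,34,26) for t in th]
def obs(im,g):
    k=np.zeros(im.shape[:2],np.uint8);cv2.circle(k,g,72,255,-1);k&=((im.max(2)<75)*255).astype(np.uint8)
    k=cv2.morphologyEx(k,cv2.MORPH_OPEN,np.ones((25,25),np.uint8));cs=cv2.findContours(k,0,2)[0]
    q=cv2.convexHull(max(cs,key=cv2.contourArea));mm=cv2.moments(q);return np.array([mm["m10"]/mm["m00"],mm["m01"]/mm["m00"],np.sqrt(mm["m00"])])
def pre(c,p):
    q=cv2.convexHull(np.array([proj(c,np.add(p,x)) for x in M],np.float32));mm=cv2.moments(q);return np.array([mm["m10"]/mm["m00"],mm["m01"]/mm["m00"],np.sqrt(mm["m00"])])
O=[obs(i4,(321,137)),obs(i5,(211,137))];print(O)
for use in(2,3):
    r=least_squares(lambda p:np.r_[(pre(c4,p)-O[0])[:use],(pre(c5,p)-O[1])[:use]],[579,88,10]);print("cake",r.x.round(1),r.fun.round(1))
for c,o in((c4,O[0]),(c5,O[1])):
    r=least_squares(lambda p:(pre(c,[*p,10])-o)[:2],[579,88]);print(r.x.round(1))
```

```bash
python3 fit.py
```

```text
[529.4 151.4 148.4] [0.5, 0.5]
[525.7 164.6 149.5] [0.5, 0.5]
[584.4 182.9 149.1] [0.6, 0.6]
[588.7 168.  150.3] [0.3, 0.3]
handle [557.  166.7 149.3] len 61.5 yaw 16.45
[array([320.60418132, 136.7922155 , 103.27874902]), array([210.51910964, 135.6357702 , 104.41264291])]
cake [581.2  89.9  10. ] [ 0.4  0.2 -0.2  0.1]
cake [581.3  90.1   9.7] [0.6 0.3 2.5 0.1 0.2 2.6]
[581.2  89.6]
[581.2  90.1]
```

The fit agrees with the given sizes: handle top at (557, 166.7, 149.3) with yaw 16.4°, and cake at (581.2, 90.0) with its underside at z = 10. Now I'll move the biscuit over the cake.

Run:
```python
from h import *
s=arm.read_state();print(tool(np.array([583,90,110])-s["position"]),np.degrees(Rn.from_quat(s["ee_rot"]).as_rotvec()))
R=Rn.from_quat(s["ee_rot"]).as_matrix();print(np.degrees(np.arctan2(-R[0,1],R[1,1])))
```

```text
[ 55.42565578 -80.05617099 108.35712135] [ 2.50601620e+01 -1.78244349e+02  1.17859050e-02]
16.006022409397335
```

Scaled: 108 mm / 500 = 0.216, 105 mm / 500 = 0.21, -0.007 rad / 3.1416 = -0.0022.

>>> {"api": "nudge_tcp", "payload": {
  "ticks": {"moves":[[0.02,-0.05,0,0,0,0],[0.05,-0.11,0,0,0,0],[0.09,-0.15,0.02,0,0,-0.0022],[0.11,-0.16,0.09,0,0,-0.0022],[0.111,-0.16,0.16,0,0,-0.0022],[0.111,-0.16,0.21,0,0,-0.0022],[0.111,-0.16,0.216,0,0,-0.0022],[0.111,-0.16,0.216,0,0,-0.0022],[0.111,-0.16,0.216,0,0,-0.0022],[0.111,-0.16,0.216,0,0,-0.0022]]}
}}

```text
clock: 6.75
position: [583.9, 91.5, 112.1]
ee_rot: [-0.143, 0.99, 0.0, 0.002]
contact_force: [0.0, 0.3, -1.2]
gripper_width: 43.5
grasp_force: 61.1
```

Run:
```python
from h import *
s=arm.read_state();c=cam("wrist");im=arm.get_image("wrist");cv2.imwrite("pics/w6.png",im)
p=np.array(s["position"]);print(p,tool(np.array([583,90,86])-p),"dome top px",proj(c,[581.2,90,62]),"bisc top px if centred",proj(c,[581.2,90,p[2]-4.5]))
```

```text
[583.89164605  91.5129794  112.09016915] [ 1.36508182 -1.20428255 26.08576855] dome top px [311.77366254 273.23945563] bisc top px if centred [311.12817108 321.46130343]
```

View pics/w6.png

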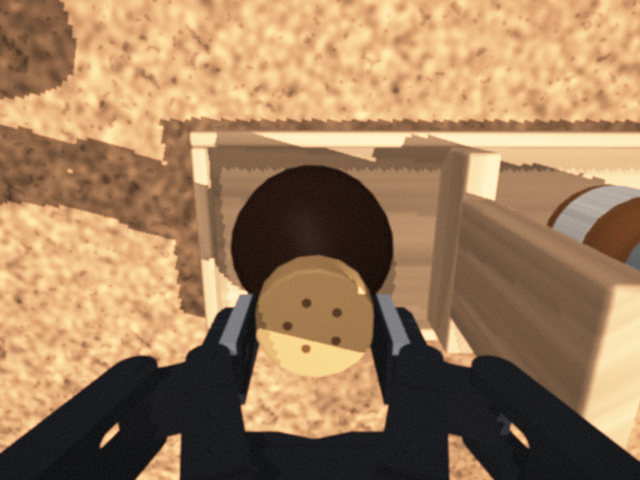

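The biscuit's centre is at (315,324), against (311,321) if perfectly centred, so it's about 1.5 mm off. I'll correct that and lower it.

>>> {"api": "nudge_tcp", "payload": {
  "ticks": {"moves":[[0.002,-0.0024,0.02,0,0,0],[0.002,-0.0024,0.036,0,0,0],[0.002,-0.0024,0.044,0,0,0],[0.002,-0.0024,0.044,0,0,0],[0.002,-0.0024,0.044,0,0,0]]}
}}

```text
clock: 7.3
position: [582.2, 89.7, 88.1]
ee_rot: [-0.144, 0.99, -0.0, -0.0]
contact_force: [-1.0, 0.3, 0.1]
gripper_width: 43.4
grasp_force: 61.1
```

>>> {"api": "nudge_tcp", "payload": {
  "ticks": {"moves":[[0,0,0.002,0,0,0],[0,0,0.004,0,0,0],[0,0,0.004,0,0,0],[0,0,0.004,0,0,0]]}
}}

```text
clock: 7.7
position: [582.2, 89.7, 86.4]
ee_rot: [-0.143, 0.99, 0.0, 0.0]
contact_force: [-1.0, 1.5, 0.6]
gripper_width: 43.1
grasp_force: 61.1
```

>>> {"api": "nudge_tcp", "payload": {
  "ticks": {"moves":[[0,0,0.002,0,0,0],[0,0,0.002,0,0,0],[0,0,0.002,0,0,0]]}
}}

```text
clock: 8.0
position: [582.2, 89.7, 85.3]
ee_rot: [-0.143, 0.99, -0.0, -0.0]
contact_force: [-0.7, -0.1, -0.1]
gripper_width: 42.9
grasp_force: 61.1
```

Scaled: 1 mm / 500 = 0.002.

>>> {"api": "nudge_tcp", "payload": {
  "ticks": {"moves":[[0,0,0.002,0,0,0],[0,0,0.002,0,0,0],[0,0,0.002,0,0,0]]}
}}

```text
clock: 8.3
position: [582.2, 89.7, 84.3]
ee_rot: [-0.143, 0.99, -0.0, -0.0]
contact_force: [-0.5, 0.9, -0.5]
gripper_width: 43.5
grasp_force: 61.1
```

>>> {"api": "nudge_tcp", "payload": {
  "ticks": {"moves":[[0,0,0.002,0,0,0],[0,0,0.002,0,0,0],[0,0,0.002,0,0,0]]}
}}

```text
clock: 8.6
position: [582.1, 89.7, 83.3]
ee_rot: [-0.143, 0.99, -0.0, -0.0]
contact_force: [0.8, -0.1, -0.7]
gripper_width: 43.6
grasp_force: 61.1
```

>>> {"api": "nudge_tcp", "payload": {
  "ticks": {"moves":[[0,0,0.0014,0,0,0],[0,0,0.0014,0,0,0],[0,0,0.0014,0,0,0]]}
}}

```text
clock: 8.9
position: [582.3, 89.7, 82.9]
ee_rot: [-0.143, 0.99, -0.0, 0.0]
contact_force: [-0.3, 0.1, 2.3]
gripper_width: 43.2
grasp_force: 61.2
```

Contact came at z≈83, as expected. I'll release it and retract straight up.

>>> {"api": "nudge_tcp", "payload": {
  "ticks": {"moves":[[0,0,0,0,0,0],[0,0,0,0,0,0],[0,0,0,0,0,0],[0,0,0,0,0,0],[0,0,0,0,0,0],[0,0,0,0,0,0]]},
  "finger_gap": 60
}}

```text
clock: 9.5
position: [582.2, 89.7, 82.6]
ee_rot: [-0.143, 0.99, -0.0, -0.0]
contact_force: [0.1, -0.6, 0.5]
gripper_width: 60.3
grasp_force: 0.0
```

>>> {"api": "nudge_tcp", "payload": {
  "ticks": {"moves":[[0,0,-0.01,0,0,0],[0,0,-0.04,0,0,0],[0,0,-0.1,0,0,0],[0,0,-0.18,0,0,0],[0,0,-0.25,0,0,0],[0,0,-0.28,0,0,0],[0,0,-0.28,0,0,0],[0,0,-0.28,0,0,0],[0,0,-0.28,0,0,0]]}
}}

```text
clock: 10.4
position: [581.3, 89.5, 220.9]
ee_rot: [-0.143, 0.99, -0.0, -0.002]
contact_force: [-0.5, -0.0, 0.2]
gripper_width: 60.0
grasp_force: 0.0
```

Run:
```python
from h import *
s=arm.read_state();c=cam("wrist");im=arm.get_image("wrist");cv2.imwrite("pics/w7.png",im)
print(s["position"],"bisc top px ideal",proj(c,[581.2,90,78]), proj(c,[571.2,90,78]))
h=np.array([557,166.7,230]);print(tool(h-s["position"]))
```

```text
[581.25664339  89.46789103 220.90122304] bisc top px ideal [314.24148993 227.46706709] [318.36884259 214.13235347]
[ 1.3830537  80.93938499 -9.10353045]
```

View pics/w7.png

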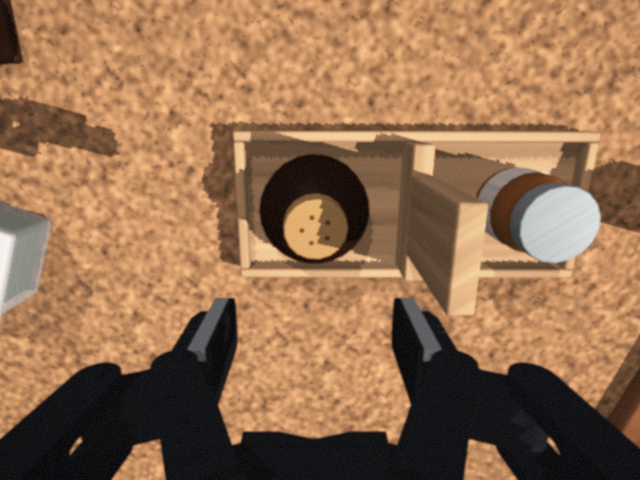

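The biscuit is balanced at (315.5,228), against an ideal of (314,227.5). The handle's top edge is centred at about (467,257). Going over the handle next.

Scaled: 80.5 mm / 500 = 0.161, 70 mm / 500 = 0.14.

>>> {"api": "nudge_tcp", "payload": {
  "ticks": {"moves":[[0,0.03,-0.018,0,0,0],[0.001,0.09,-0.018,0,0,0],[0.002,0.14,-0.018,0,0,0],[0.0028,0.161,-0.018,0,0,0],[0.0028,0.161,-0.018,0,0,0],[0.0028,0.161,-0.018,0,0,0],[0.0028,0.161,-0.018,0,0,0],[0.0028,0.161,-0.018,0,0,0]]}
}}

```text
clock: 11.25
position: [558.2, 165.7, 231.6]
ee_rot: [-0.143, 0.99, -0.0, -0.0]
contact_force: [-0.2, -0.6, -0.4]
gripper_width: 59.7
grasp_force: 0.0
```

Run:
```python
from h import *
s=arm.read_state();c=cam("wrist");im=arm.get_image("wrist");cv2.imwrite("pics/w8.png",im)
print(proj(c,[557,166.7,149.3]));print(s["position"],tool(np.array([557,166.7,118])-s["position"]))
R=Rn.from_quat(s["ee_rot"]).as_matrix();print(np.degrees(np.arctan2(-R[0,1],R[1,1])),R[:,2])
```

```text
[315.64619415 254.9390199 ]
[558.18720671 165.72425543 231.55654188] [  0.84752223   1.28165391 113.55654455]
16.425565690829053 [-1.45035506e-04 -2.23361219e-04 -9.99999965e-01]
```

View pics/w8.png

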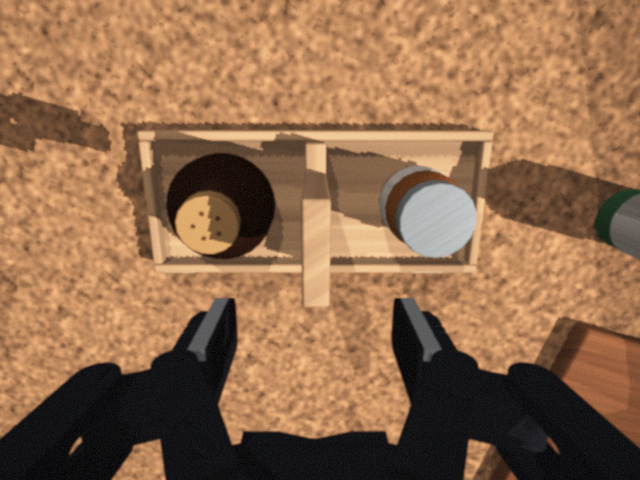

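The handle is centred at u≈316, midway between the fingers (~315), and the biscuit is still in place at (208,222). Descend.

Scaled: 112 mm / 500 = 0.224, 110 mm / 500 = 0.22.

>>> {"api": "nudge_tcp", "payload": {
  "ticks": {"moves":[[0.0016,0.0012,0.05,0,0,0],[0.0016,0.0012,0.11,0,0,0],[0.0016,0.0012,0.16,0,0,0],[0.0016,0.0012,0.2,0,0,0],[0.0016,0.0012,0.22,0,0,0],[0.0016,0.0012,0.224,0,0,0],[0.0016,0.0012,0.224,0,0,0],[0.0016,0.0012,0.224,0,0,0]]}
}}

```text
clock: 12.1
position: [557.8, 167.1, 120.9]
ee_rot: [-0.143, 0.99, 0.0, 0.001]
contact_force: [-0.0, 0.2, 0.3]
gripper_width: 60.0
grasp_force: 0.0
```

>>> {"api": "nudge_tcp", "payload": {
  "ticks": {"moves":[[0,0,0,0,0,0],[0,0,0,0,0,0],[0,0,0,0,0,0],[0,0,0,0,0,0]]},
  "finger_gap": 40
}}

```text
clock: 12.5
position: [557.1, 166.9, 119.8]
ee_rot: [-0.143, 0.99, 0.0, 0.0]
contact_force: [0.1, 0.0, 1.1]
gripper_width: 39.9
grasp_force: 0.0
```

>>> {"api": "nudge_tcp", "payload": {
  "ticks": {"moves":[[0,0,0,0,0,0],[0,0,0,0,0,0],[0,0,0,0,0,0]]},
  "finger_gap": 24
}}

```text
clock: 12.8
position: [557.0, 166.9, 119.6]
ee_rot: [-0.143, 0.99, -0.0, -0.0]
contact_force: [0.6, -0.0, 0.0]
gripper_width: 24.0
grasp_force: 0.0
```

>>> {"api": "nudge_tcp", "payload": {
  "ticks": {"moves":[[0,0,0,0,0,0],[0,0,0,0,0,0],[0,0,0,0,0,0]]},
  "finger_gap": 20
}}

```text
clock: 13.1
position: [557.0, 166.8, 119.6]
ee_rot: [-0.143, 0.99, -0.0, -0.0]
contact_force: [0.5, -0.2, -0.5]
gripper_width: 20.2
grasp_force: 0.0
```

>>> {"api": "nudge_tcp", "payload": {
  "ticks": {"moves":[[0,0,0,0,0,0],[0,0,0,0,0,0],[0,0,0,0,0,0],[0,0,0,0,0,0],[0,0,0,0,0,0],[0,0,0,0,0,0]]},
  "finger_gap": 5
}}

```text
clock: 13.7
position: [557.2, 166.8, 119.8]
ee_rot: [-0.143, 0.99, -0.0, 0.0]
contact_force: [-0.1, -1.0, 2.1]
gripper_width: 15.5
grasp_force: 59.5
```

Gripped gently, 15.5 mm between the pads. I'll lift slowly, checking after the first 15 mm.

Scaled: -15 mm / 500 = -0.03, -14.5 mm / 500 = -0.029.

>>> {"api": "nudge_tcp", "payload": {
  "ticks": {"moves":[[0,0,-0.001,0,0,0],[0,0,-0.003,0,0,0],[0,0,-0.006,0,0,0],[0,0,-0.01,0,0,0],[0,0,-0.015,0,0,0],[0,0,-0.02,0,0,0],[0,0,-0.024,0,0,0],[0,0,-0.027,0,0,0],[0,0,-0.029,0,0,0],[0,0,-0.03,0,0,0]]}
}}

```text
clock: 14.7
position: [557.0, 166.8, 134.8]
ee_rot: [-0.143, 0.99, 0.0, 0.0]
contact_force: [0.4, 0.2, -8.0]
gripper_width: 15.4
grasp_force: 58.5
```

>>> {"api": "nudge_tcp", "payload": {
  "ticks": {"moves":[[0,0,0,0,0,0],[0,0,0,0,0,0],[0,0,0,0,0,0]]}
}}

```text
clock: 15.0
position: [557.0, 166.8, 134.5]
ee_rot: [-0.143, 0.99, -0.0, -0.0]
contact_force: [0.7, -0.1, -8.0]
gripper_width: 15.1
grasp_force: 58.5
```

Run:
```python
from h import *
s=arm.read_state();c=cam("wrist");im=arm.get_image("wrist");cv2.imwrite("pics/w9.png",im);cv2.imwrite("pics/s9.png",arm.get_image("side"))
print(s["position"],s["wrist_torque"],s["contact_force"])
cv2.imwrite("pics/c9.png",np.hstack([im[:,:480],cv2.resize(cv2.imread("pics/s9.png")[160:300,265:375],None,fx=2.9,fy=480/140)]))
```

```text
[556.97696841 166.81309973 134.51249016] [-0.01566765 -0.01880155 -0.00672387] [ 0.70941732 -0.08687562 -7.99722396]
```

View pics/c9.png

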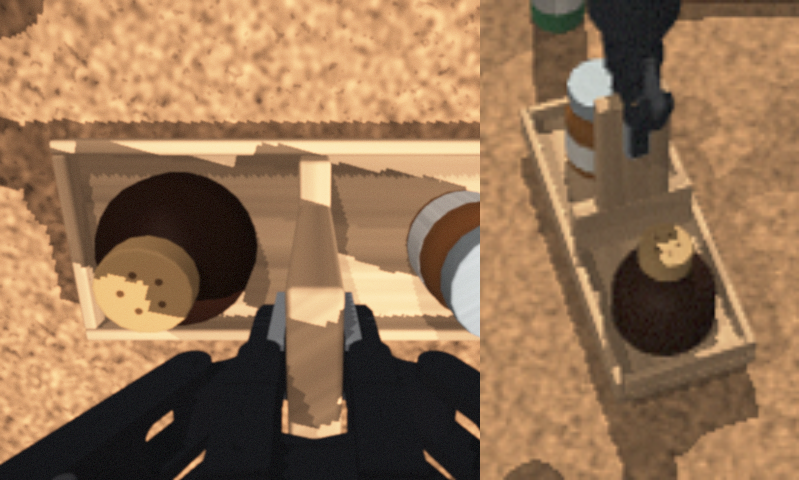

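The caddy hangs clear at 8 N and looks level, with almost no moment at the wrist. The biscuit is on the dome at (146,284) in the wrist view. I'll continue smoothly to about 10 cm.

Scaled: -40 mm / 500 = -0.08, -35 mm / 500 = -0.07.

>>> {"api": "nudge_tcp", "payload": {
  "ticks": {"moves":[[0,0,-0.002,0,0,0],[0,0,-0.006,0,0,0],[0,0,-0.012,0,0,0],[0,0,-0.02,0,0,0],[0,0,-0.03,0,0,0],[0,0,-0.04,0,0,0],[0,0,-0.05,0,0,0],[0,0,-0.06,0,0,0],[0,0,-0.07,0,0,0],[0,0,-0.08,0,0,0]]}
}}

```text
clock: 16.1
position: [557.0, 166.8, 175.0]
ee_rot: [-0.143, 0.99, 0.0, 0.0]
contact_force: [-0.4, -0.0, -7.3]
gripper_width: 15.5
grasp_force: 58.5
```

>>> {"api": "nudge_tcp", "payload": {
  "ticks": {"moves":[[0,0,-0.01,0,0,0],[0,0,-0.02,0,0,0],[0,0,-0.03,0,0,0],[0,0,-0.04,0,0,0],[0,0,-0.05,0,0,0],[0,0,-0.06,0,0,0],[0,0,-0.074,0,0,0],[0,0,-0.082,0,0,0],[0,0,-0.088,0,0,0],[0,0,-0.092,0,0,0]]}
}}

```text
clock: 17.1
position: [557.0, 166.8, 220.9]
ee_rot: [-0.143, 0.99, 0.0, 0.0]
contact_force: [0.6, 0.9, -6.8]
gripper_width: 15.3
grasp_force: 58.5
```

>>> {"api": "nudge_tcp", "payload": {
  "ticks": {"moves":[[0,0,0,0,0,0],[0,0,0,0,0,0],[0,0,0,0,0,0],[0,0,0,0,0,0],[0,0,0,0,0,0],[0,0,0,0,0,0],[0,0,0,0,0,0],[0,0,0,0,0,0],[0,0,0,0,0,0],[0,0,0,0,0,0]]}
}}

```text
clock: 18.1
position: [557.1, 166.8, 220.6]
ee_rot: [-0.143, 0.99, 0.0, 0.0]
contact_force: [-0.4, 0.1, -7.1]
gripper_width: 15.7
grasp_force: 58.5
```

Run:
```python
from h import *
s=arm.read_state();c=cam("wrist");im=arm.get_image("wrist");cv2.imwrite("pics/w10.png",im);sd=arm.get_image("side")
print(s["position"],s["wrist_torque"],s["contact_force"])
u,v=proj(cam("side"),[560,160,160]).astype(int)
cv2.imwrite("pics/c10.png",np.hstack([im[:,:480],cv2.resize(sd[v-80:v+80,u-53:u+53],None,fx=3,fy=3)]))
```

```text
[557.05132375 166.84774544 220.61704449] [-0.032595   -0.04870356  0.04030391] [-0.41653622  0.1308322  -7.06067653]
```

View pics/c10.png

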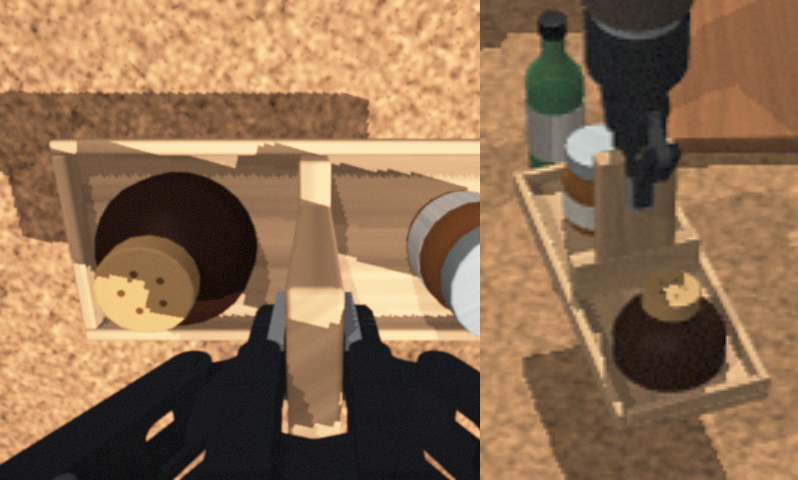

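The caddy is held about 101 mm up. The wrist view matches the one from the 15 mm check (biscuit at (146,284)), so nothing has shifted or tilted. Handing in.

```bash
python3 -c "
from bench import arm
print(arm.job_done())"
```

```text
the job is handed in; nothing more can be done
None
```

The job is handed in at about 18 s: the round biscuit is balanced on the dome cake, and the arm is holding the caddy by its handle, level and steady, about 10 cm above the worktop with cake and jar in place.

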